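# Refit a lamp unit's cover and lock its quarter-turn studs

### The arm

A 7-joint arm with a two-finger parallel gripper is mounted at the origin on the work surface. World frame = base frame: x ahead of the robot, y to its left, z up, the work surface at z = 0. Lengths are in m, angles in rad, forces in N, time in s.
With the tool pointing down it reaches from about 0.425 to 0.875 m from the base axis. Payload 4.7 kg.
Tool frame: the origin (TCP) lies at the centre of the arm's flange, where the gripper is bolted on; the fingertips stand 182 mm ahead of it and the grasp point (between the pads) lies 164 mm ahead of it; x points along the fingers, y is the direction in which the jaws open and shut, and the axes are right-handed (so a half turn about x gives the same grasp; the last joint's range is limited). The gripper opens to 87 mm and grips with 3 to 60 N. Pads are 19 mm wide; open, the fingers measure 117 mm over their backs; the gripper's body (75 mm by 190 mm) begins 51 mm behind the grasp point.
Start: joints at [1.207, 0.321, -0.07, 1.45, 0.023, 1.371, -0.057], TCP at [0.24, -0.604, 0.405] pointing down, gripper open.
Joint ranges: [-2.86, 2.86], [-0.3, 2.09], [-1.38, 1.24], [0.06, 2.45], [-1.56, 4.7], [0.09, 2.05], [-2.69, 2.69]. Speed limits (rad/s): [2.57, 2.57, 3.14, 3.14, 3.14, 3.14, 3.14].

### API

Orientations are given as a rotation vector (axis times angle).
In Python, from bench import ctrl gives the robot as it stands.
- The arm moves only by the shell command python3 -m crank 'ROWS' [FORCE]. ROWS is JSON, one flat list of numbers, 7 for each row, row after row: the shift along the tool's x, y, z in mm, then the turn, a rotation vector about the tool's x, y, z in rad, then the finger opening in mm, from 0 to 87. A call has exactly 5 rows; each row shifts and turns the commanded pose from where the row before left it, along the tool's axes as they then stand; what a row does not reach is not made up. A row lasts 1/8 s, in which the tool goes at most 62.5 mm and 10.7 degrees, less where a joint would pass 70% of its speed; a pose out of reach is approached as far as the arm can. A call with a gripper value outside its range is refused whole. The fingers move at their own pace and stop on an object; FORCE is the grip in N (left out, the last holds). Time passes only in rows, so rows that do not move let the fingers close, or fill a call up. It gives the time, the measured TCP pose, the force and the opening at its end, in the units of the state.
- ctrl.get_state(): the state, without advancing time (a new reading comes with each control period).
- ctrl.get_image(name): name is "side" or "top" or "wrist"; returns the picture (480x640x3 uint8, red, green, blue); there is no depth.
- ctrl.camera_params(name): a dict with "K" (3x3 intrinsics, pixels), "world_to_cam" (4x4, takes a point from world to camera coordinates); the wrist camera has in their place "hand_eye" (4x4, takes a point from camera to tool coordinates, whose origin is the TCP and whose axes are the tool frame's). Camera axes: x right, y down, z forward; pixel columns grow to the right and rows downward; lengths in m; the calibration is good to about 2 mm. A picture is of the moment at which its call begins: read the wrist's pose just before it. camera_params takes no time and is no camera call.
- ctrl.close_job(): hands the job in, once; it reports no verdict.
Trained networks look in the newest picture that a camera, given by its name, has taken for a name from the list of things; names that differ only in an ending like _2 or _b are one class to them, and where a whole thing is asked for, a point or a joint stands for the part that bears it (a point fixed in the world has none). Each returns a list of dicts, best first, with "confidence" (0 to 1); they miss things now and then, are a little off and sometimes report something else, mostly with a low value. They report only what shows in the picture. A call takes as long as a camera call. They do not tell look-alikes from the thing itself.
- ctrl.regions_of(camera, target): "region" (480x640 bool, what is visible of it) and "at" ([column, row] in pixels, amid what is visible of it).
- ctrl.mark_of(camera, target): "at" ([column, row] in pixels: a listed point, or the origin of a listed thing).
The state is a dict: "time": time; "joint_positions": joint angles; "qd": joint speeds; "joint_torque": joint torques, N m; "position": TCP position; "tool_rot": TCP orientation; "ft_force": force on the tool from outside, world axes, zero at the start; "torque": the same for the moment, N m; "grip_width": opening from 0.0 (shut) to 1.0 (fully open).
Only numpy, scipy, OpenCV 4.12 (cv2) and the standard library are available. Lean on these libraries where they do the work, as an engineer would, in place of code of your own. Each camera call takes 0.05 s, during which the arm holds its last target.

### The job

The cover of the lamp unit has been left lying on the lab bench: lift it on, set it down gently and squarely over the rim of the open lamp compartment until it rests fully on the deck, and fasten both of its wing-head studs. Each stud must be lined up with its slot, pushed in against its spring and turned a quarter turn clockwise so that it stays locked down, its wing along the length of the cover. Leave everything else on the bench and on the unit where it stands.

Things in the scene. Friction and masses are not known exactly. Their poses are not given: they have to be found in the camera images.
- case: lamp unit, grey-beige sheet-metal box fixed on the bench: 200 mm (x) by 270 mm (y), flat deck 105 mm above the bench; display and keys on the deck's strip at its -x side. Origin: centre of its underside; z up. In the deck is the open lamp compartment with a rolled metal rim standing round it, 80 mm (x) by 190 mm (y) outside, 12 mm high.
- seat (a point): centre of the lamp compartment's rim, at deck height (105 mm above the bench), 25 mm toward +x from the case's centre; axes as the case. The seated cover's origin comes here, its y along the case's y.
- slot_a (a point): slot for a stud, in a steel plate inside the rim, at case y +74 mm from the seat. Point at the slot's centre on the plate's top, 9.5 mm above the deck; axes as the case. Slot 30 mm long along the case's x, 11 mm wide; plate 3 mm thick. Stops below let a stud pushed through turn only clockwise (from above), by about 90 to 100 degrees. Hidden once the cover is on. Either stud fits.
- slot_b (a point): slot for a stud, in a steel plate inside the rim, at case y -74 mm from the seat. Point at the slot's centre on the plate's top, 9.5 mm above the deck; axes as the case. Slot 30 mm long along the case's x, 11 mm wide; plate 3 mm thick. Stops below let a stud pushed through turn only clockwise (from above), by about 90 to 100 degrees. Hidden once the cover is on. Either stud fits.
- cover: loose cover, about 0.35 kg: sheet-metal pan open underneath, 90 mm (x) by 200 mm (y) by 21 mm high, 3 mm sheet, inside 84 by 194 mm. Origin: centre of its lower edge plane; z up. Starts right way up on the bench. Fits over the rim either way round with 2 mm to spare on each side; its edges then rest on the deck. Carries a bridge handle and two studs.
- cover_handle (a point): middle of the black bridge handle at the cover's centre, 25 mm above its top face (46 mm above its lower edge); axes as the cover. The grip bar runs 44 mm along y, is 10 mm wide along x and 10 mm high (5 mm above and below about this point), with a post near each end.
- stud_a_grip (a point): wing of a steel quarter-turn stud captive in the cover at its + y end (y +74 mm). Point on the stud's axis, 36 mm above the cover's top face while up; sinks when pressed. Wing: upright plate, 36 mm long along this frame's x, 9 mm thick along y, 24 mm tall (from 17.5 mm below to 6.5 mm above this point). Frame z is up. Its cross bar below, 24 x 5 mm, is parallel to the wing.
- stud_b_grip (a point): wing of a steel quarter-turn stud captive in the cover at its - y end (y -74 mm). Point on the stud's axis, 36 mm above the cover's top face while up; sinks when pressed. Wing: upright plate, 36 mm long along this frame's x, 9 mm thick along y, 24 mm tall (from 17.5 mm below to 6.5 mm above this point). Frame z is up. Its cross bar below, 24 x 5 mm, is parallel to the wing.
- stud_a_tip (a point): one end of stud_a's wing, 18 mm along its x from stud_a_grip.
- stud_b_tip (a point): one end of stud_b's wing, 18 mm along its x from stud_b_grip.
- stud_a (a joint): how far stud_a is pressed, m: 0 up, 0.0135 bottomed on its stop; spring 5 N when up, 9 N at the stop. Past about 2 mm it goes in only with the cover seated and the wing in line with the slot (along the case's x, within about 10 degrees). From 0.0105 its bar is below the plate and can turn; after a quarter turn it stays at about 0.010 when let go, otherwise it springs up.
- stud_b (a joint): how far stud_b is pressed, m: 0 up, 0.0135 bottomed on its stop; spring 5 N when up, 9 N at the stop. Past about 2 mm it goes in only with the cover seated and the wing in line with the slot (along the case's x, within about 10 degrees). From 0.0105 its bar is below the plate and can turn; after a quarter turn it stays at about 0.010 when let go, otherwise it springs up.
- stud_a_turn (a joint): turn of stud_a in the cover, rad, positive anticlockwise from above. 0 or +-pi: wing across the cover (along its x), in line with the slot once the cover is on; +-pi/2: wing along the cover's length. Turns freely with slight friction while up. Starts anywhere within 1.5 rad of 0.
- stud_b_turn (a joint): turn of stud_b in the cover, rad, positive anticlockwise from above. 0 or +-pi: wing across the cover (along its x), in line with the slot once the cover is on; +-pi/2: wing along the cover's length. Turns freely with slight friction while up. Starts anywhere within 1.5 rad of 0.
- amber_bottle: bystander: dark brown reagent bottle, 72 mm across, 165 mm tall, between the lamp unit's and the cover's places. Origin: centre of its foot.
- salt_jar: bystander: white plastic jar, 60 mm across, 85 mm tall, nearer the robot. Origin: centre of its foot.
- beaker: bystander: glass beaker, 66 mm across, 85 mm tall, beside the loose cover. Origin: centre of its foot.
- dropper_bottle: bystander: small brown dropper bottle, 42 mm across, 75 mm tall, on the other side of the loose cover. Origin: centre of its foot.
- vial: bystander: glass vial 24 mm across, 42 mm tall, standing on the lamp unit's deck, on the strip beside the display. Origin: centre of its foot.
- dish: bystander: white porcelain dish, 90 mm across, 35 mm tall, beyond the work. Origin: centre of its foot.
- screwdriver: bystander: screwdriver, 170 mm long, lying beyond the work.
There are look-alikes about, which are no part of the job. What is shaped like the cover but turquoise is not meant.

How it is judged:
By the outcome, as a careful person would: the job done as asked, in the order asked, and still so for the second after the job is handed in, with the robot touching nothing.
It also fails if it takes over 64 s, if anything falls off the work surface, if the arm or the gripper's body presses on something with over 40 N, if the wrist force passes 120 N, or if a joint passes its speed limit or range.

## Working session

There is one attempt and no reset: what is moved stays moved. The work goes in short steps, Python scripts to look and compute and a shell command to move; the robot and the scene stay as the last step left them, time stands still between calls to the robot, and variables do not carry over. Pictures are saved under pics/ and viewed, and the job is handed in when it is done.

```bash
ls; mkdir -p pics
python3 - <<'E'
from bench import ctrl
import cv2,numpy as np
s=ctrl.get_state()
for k in s: print(k,np.round(s[k],4))
for c in ["side","top","wrist"]:
    im=ctrl.get_image(c); cv2.imwrite(f"pics/{c}0.png",im[:,:,::-1])
    p=ctrl.camera_params(c); print(c,{k:np.round(v,4).tolist() for k,v in p.items()})
E
```

```text
pics
time 0.0
joint_positions [ 1.2071  0.3218 -0.0701  1.4517  0.0226  1.3708 -0.0569]
qd [ 0.0008 -0.0008  0.0005 -0.0006  0.0002 -0.0019 -0.0009]
joint_torque [-6.00000e-04 -4.91283e+01 -4.04200e-01 -3.12523e+01 -6.37000e-02
  4.37000e-02  2.00000e-04]
position [ 0.2397 -0.604   0.4037]
tool_rot [ 2.015   0.3873 -2.016 ]
ft_force [-0.5043 -0.2745 -0.1009]
torque [ 0.032   0.016  -0.0455]
grip_width 0.999
side {'K': [[448.078, 0.0, 318.1287], [0.0, 448.078, 243.991], [0.0, 0.0, 1.0]], 'world_to_cam': [[-0.8094, -0.5872, 0.0093, 0.4053], [-0.3975, 0.5362, -0.7447, 0.2838], [0.4323, -0.6064, -0.6674, 0.7366], [0.0, 0.0, 0.0, 1.0]]}
top {'K': [[518.5091, 0.0, 319.5116], [0.0, 518.5091, 240.8977], [0.0, 0.0, 1.0]], 'world_to_cam': [[0.0222, -0.9998, -0.0003, -0.0232], [-0.9938, -0.022, -0.1088, 0.5214], [0.1088, 0.0027, -0.9941, 0.9321], [0.0, 0.0, 0.0, 1.0]]}
wrist {'K': [[398.8045, 0.0, 324.1084], [0.0, 398.8045, 248.2345], [0.0, 0.0, 1.0]], 'hand_eye': [[0.001, -0.2586, 0.966, 0.0196], [1.0, 0.0005, -0.0009, -0.0002], [-0.0002, 0.966, 0.2586, -0.0709], [0.0, 0.0, 0.0, 1.0]]}
```

View pics/side0.png

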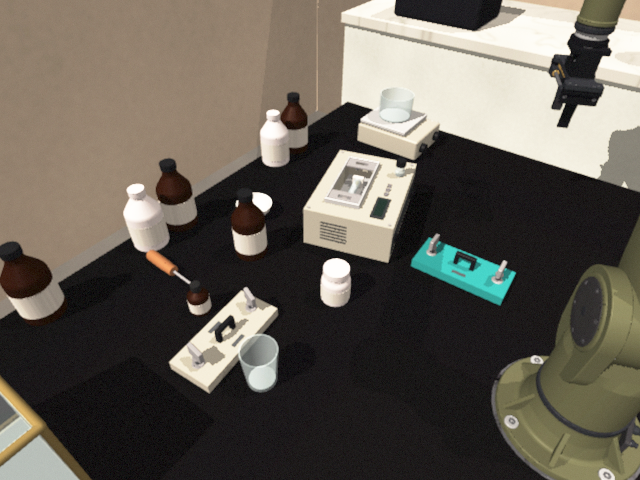

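View pics/top0.png

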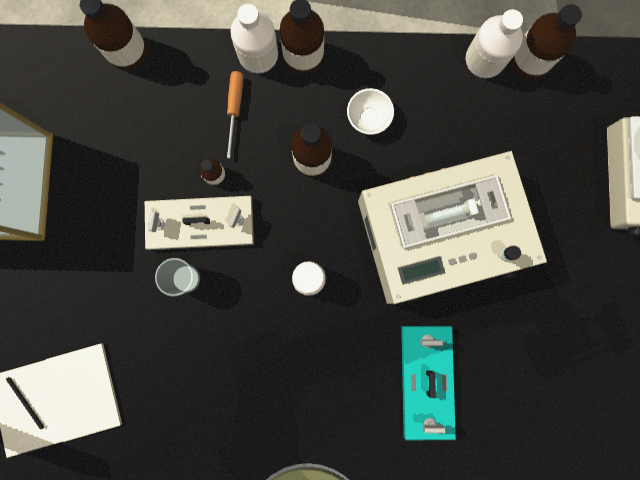

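View pics/wrist0.png

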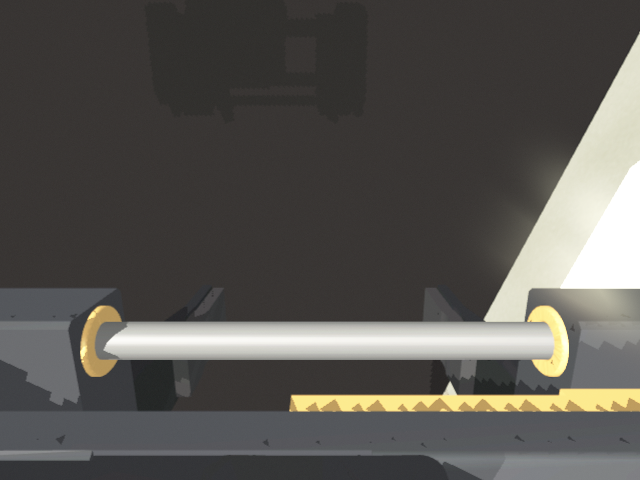

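The top view shows the cream cover at about (199,222), with the beaker at (178,277) and the dropper bottle at (211,170). The case is around (452,225) and its compartment around (452,212). The turquoise look-alike is at (430,383). Next I'll measure positions.

```bash
cat > h.py <<'E'
from bench import ctrl
import numpy as np, cv2
from scipy.spatial.transform import Rotation as R
P={c:ctrl.camera_params(c) for c in("side","top","wrist")}
def w2c(c):
    if c!="wrist": return P[c]["world_to_cam"]
    s=ctrl.get_state(); T=np.eye(4); T[:3,:3]=R.from_rotvec(s["tool_rot"]).as_matrix(); T[:3,3]=s["position"]
    return np.linalg.inv(T@P[c]["hand_eye"])
def proj(c,X,W=None):
    W=w2c(c) if W is None else W
    x=P[c]["K"]@(W@np.r_[X,1])[:3]; return x[:2]/x[2]
def atz(c,uv,z,W=None):
    W=w2c(c) if W is None else W; C=np.linalg.inv(W)
    d=C[:3,:3]@np.linalg.solve(np.asarray(P[c]["K"]),[*uv,1]); o=C[:3,3]
    return o+d*(z-o[2])/d[2]
def tri(uvs):
    A=[]
    for c,uv in uvs.items():
        M=np.asarray(P[c]["K"])@w2c(c)[:3]
        A+=[uv[0]*M[2]-M[0],uv[1]*M[2]-M[1]]
    v=np.linalg.svd(np.array(A))[2][-1]; return v[:3]/v[3]
def snap(c,name,crop=None,sc=1):
    im=ctrl.get_image(c)[:,:,::-1].copy()
    o=im
    if crop: x0,y0,x1,y1=crop; o=cv2.resize(im[y0:y1,x0:x1],None,fx=sc,fy=sc,interpolation=cv2.INTER_CUBIC)
    cv2.imwrite(f"pics/{name}.png",o); return im
E
python3 - <<'E'
from h import *
Z=dict(case=0,seat=.105,slot_a=.1145,slot_b=.1145,cover=0,cover_handle=.046,stud_a_grip=.057,stud_b_grip=.057,stud_a_tip=.057,amber_bottle=0,salt_jar=0,beaker=0,dropper_bottle=0,vial=.105,dish=0)
for c in("top","side"):
  for n,z in Z.items():
    print(c,n,[(round(m["confidence"],2),np.round(m["at"],1).tolist(),np.round(atz(c,m["at"],z)[:2],4).tolist()) for m in ctrl.mark_of(c,n)[:5]])
print(ctrl.get_state()["time"])
im=cv2.imread("pics/top0.png")
cv2.imwrite("pics/topc.png",cv2.resize(im[180:265,130:270],None,fx=5,fy=5,interpolation=cv2.INTER_CUBIC))
cv2.imwrite("pics/topd.png",cv2.resize(im[140:310,350:560],None,fx=3.5,fy=3.5,interpolation=cv2.INTER_CUBIC))
E
```

```text
top case [(0.67, [437.6, 232.6], [0.5458, -0.2369]), (0.34, [367.0, 113.4], [0.7783, -0.0991])]
top seat [(0.58, [449.4, 212.3], [0.5676, -0.2334])]
top slot_a [(0.91, [495.2, 199.5], [0.5897, -0.309]), (0.57, [407.0, 226.0], [0.5409, -0.1592])]
top slot_b [(0.91, [495.2, 199.5], [0.5897, -0.309]), (0.57, [407.0, 226.0], [0.5409, -0.1592])]
top cover [(0.66, [426.9, 376.4], [0.2765, -0.2163]), (0.58, [200.6, 221.4], [0.5574, 0.217]), (0.53, [440.9, 233.3], [0.5446, -0.2432])]
top cover_handle [(0.79, [432.3, 385.4], [0.2678, -0.2164]), (0.6, [196.7, 217.7], [0.5575, 0.2136]), (0.21, [152.8, 206.9], [0.5757, 0.2949])]
top stud_a_grip [(0.72, [433.2, 430.8], [0.193, -0.2155]), (0.71, [504.2, 257.8], [0.4955, -0.343]), (0.68, [308.1, 281.9], [0.4447, 0.0069]), (0.63, [150.7, 219.2], [0.5513, 0.2938])]
top stud_b_grip [(0.61, [431.9, 340.5], [0.3467, -0.2134]), (0.45, [232.6, 218.4], [0.556, 0.146])]
top stud_a_tip [(0.67, [157.1, 208.9], [0.5703, 0.2833]), (0.44, [422.8, 430.7], [0.1928, -0.1975])]
top amber_bottle [(0.6, [311.4, 159.4], [0.6836, 0.0077])]
top salt_jar [(0.96, [310.2, 2
[... 956 characters left out ...]
], [0.1949, -0.2156]), (0.57, [193.6, 352.3], [0.5464, 0.2955])]
side stud_b_grip [(0.64, [250.2, 295.3], [0.5563, 0.1441]), (0.63, [432.9, 239.8], [0.3456, -0.211])]
side stud_a_tip [(0.66, [501.2, 271.8], [0.192, -0.2031]), (0.62, [188.9, 344.1], [0.5654, 0.2889])]
side amber_bottle [(0.74, [248.3, 252.4], [0.6866, 0.0155]), (0.38, [398.0, 177.3], [0.5599, -0.4641])]
side salt_jar [(0.87, [336.4, 294.3], [0.4528, 0.0014])]
side beaker [(0.96, [261.4, 381.2], [0.4445, 0.2456]), (0.62, [400.7, 175.2], [0.5589, -0.4781])]
side dropper_bottle [(0.68, [201.4, 309.1], [0.6485, 0.195])]
side vial [(0.76, [399.8, 175.9], [0.4936, -0.3224])]
side dish [(0.78, [257.4, 214.1], [0.7646, -0.103])]
1.65
```

View pics/topc.png

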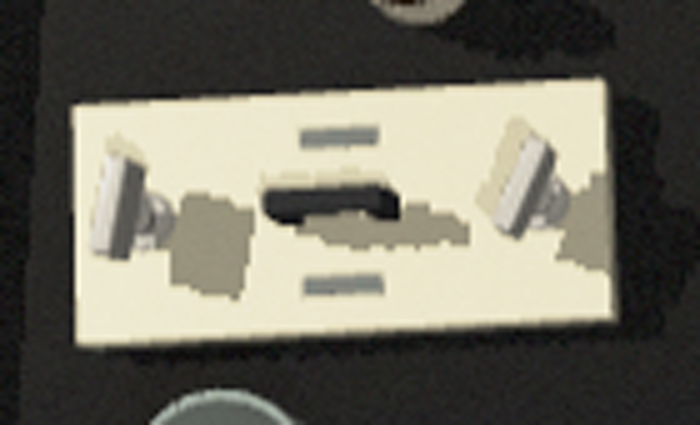

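View pics/topd.png

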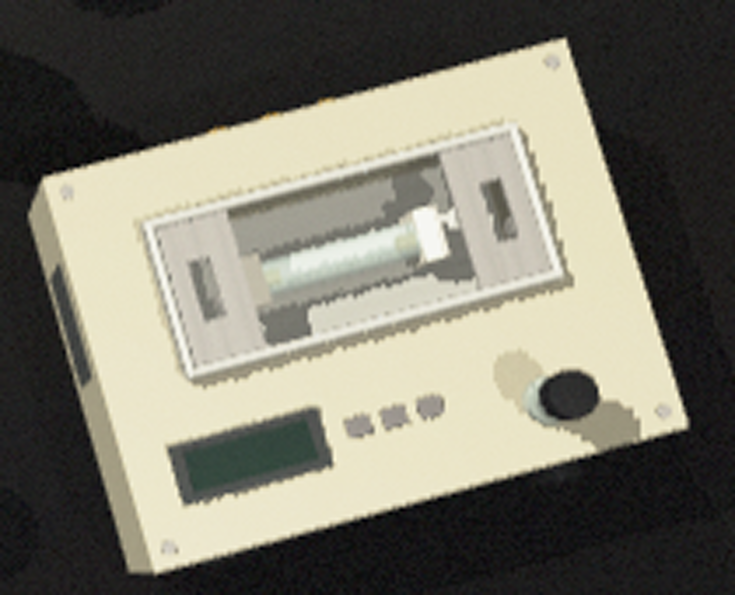

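```bash
cat >> h.py <<'E'
def tool():
    s=ctrl.get_state(); return np.array(s["position"]),R.from_rotvec(s["tool_rot"]).as_matrix()
def yaw_tool(a):  # tool x down, tool y at world yaw a
    x=np.array([0,0,-1.]); y=np.array([np.cos(a),np.sin(a),0]); return np.c_[x,y,np.cross(x,y)]
def plan(g,a,cm=None):
    """rows deltas to get grasp point (TCP+164) to g with tool y at yaw a (best half turn)"""
    p,M=tool() if cm is None else cm
    for k in (0,np.pi):
        T=yaw_tool(a+k); tp=np.asarray(g)-0.164*T[:,0]
        rv=R.from_matrix(M.T@T).as_rotvec()
        print("yaw",round(np.degrees(a+k),1),"shift tool mm",np.round(1000*M.T@(tp-p),1),"turn",np.round(rv,4),"deg",np.round(np.degrees(np.linalg.norm(rv)),1))
E
python3 - <<'E'
from h import *
c=np.array([[73,104],[605,79],[616,322],[78,347]])/5+[130,180]
X=np.array([atz("top",u,.021) for u in c]); print(X.round(4)); print("cover",X.mean(0).round(4))
def yawlong(v): return np.degrees(np.arctan2(-v[0],v[1]))
print(yawlong(X[0]-X[1]),yawlong(X[3]-X[2]),np.linalg.norm(X[0]-X[1]),np.linalg.norm(X[0]-X[3]))
c=np.array([[143,220],[517,125],[573,280],[195,380]])/3.5+[350,140]
X=np.array([atz("top",u,.117) for u in c]); print(X.round(4)); print("rim",X.mean(0).round(4))
print(yawlong(X[0]-X[1]),yawlong(X[3]-X[2]),np.linalg.norm(X[0]-X[1]),np.linalg.norm(X[0]-X[3]))
c=np.array([[43,177],[566,38],[688,427],[155,574]])/3.5+[350,140]
X=np.array([atz("top",u,.105) for u in c]); print("case",X.mean(0).round(4))
print(yawlong(X[0]-X[1]),yawlong(X[3]-X[2]),np.linalg.norm(X[0]-X[1]),np.linalg.norm(X[0]-X[3]))
p,M=tool(); print(M.round(3))
print(np.linalg.inv(w2c("wrist"))[:3,3])
plan([.557,.2135,.13],np.radians(2));
E
```

```text
[[0.5912 0.3193 0.021 ]
 [0.6052 0.1193 0.021 ]
 [0.5132 0.1119 0.021 ]
 [0.4994 0.312  0.021 ]]
cover [0.5523 0.2156 0.021 ]
4.000076097775035 3.9436617915801144 0.20045593438126205 0.09204720895521176
[[ 0.5795 -0.1313  0.117 ]
 [ 0.6305 -0.313   0.117 ]
 [ 0.5548 -0.3389  0.117 ]
 [ 0.5023 -0.1568  0.117 ]]
rim [ 0.5668 -0.235   0.117 ]
15.658850897163925 16.0803044678435 0.18868720256636246 0.08133408135356517
case [ 0.5439 -0.2409  0.105 ]
16.353316562410665 16.520183121243996 0.2694218085985917 0.20079547563047953
[[-0.     0.369 -0.929]
 [-0.    -0.929 -0.369]
 [-1.     0.     0.   ]]
[ 0.3055594  -0.57779848  0.38519358]
yaw 2.0 shift tool mm [ 110.7 -643.  -596.5] turn [-1.2279e+00  1.0000e-04  0.0000e+00] deg 70.4
yaw 182.0 shift tool mm [ 110.7 -643.  -596.5] turn [ 1.9137e+00  0.0000e+00 -1.0000e-04] deg 109.6
```

```bash
cat >> h.py <<'E'
def rows(g,yawdeg,n,cm=None):
    """print n rows: straight line of TCP, even turn about tool x; tool stays vertical"""
    p,M=tool() if cm is None else cm
    y0=np.arctan2(M[1,1],M[0,1]); a=np.radians(yawdeg); T=yaw_tool(a)
    d=(np.asarray(g)-0.164*T[:,0]-p)*1000/n
    dy=(a-y0+np.pi)%(2*np.pi)-np.pi
    print("dist",np.linalg.norm(d*n).round(1),"yaw from",np.degrees(y0).round(1),"by",np.degrees(dy).round(1))
    for i in range(n):
        A=yaw_tool(y0+dy*i/n); print(np.round(A.T@d,1).tolist(), round(-dy/n,4))
E
python3 - <<'E'
from h import *
rows([.550,-.238,.24],16.3,10)
E
```

```text
dist 479.9 yaw from -68.4 by 84.7
[0.1, -22.6, -42.3] -0.1477
[0.1, -16.1, -45.2] -0.1477
[0.1, -9.3, -47.1] -0.1477
[0.1, -2.2, -47.9] -0.1477
[0.1, 4.8, -47.8] -0.1477
[0.1, 11.8, -46.5] -0.1477
[0.1, 18.5, -44.3] -0.1477
[0.1, 24.8, -41.1] -0.1477
[0.1, 30.6, -37.0] -0.1477
[0.1, 35.7, -32.0] -0.1477
```

```bash
python3 -m crank '[0,-22.6,-42.3,-0.1477,0,0,50, 0,-16.1,-45.2,-0.1477,0,0,50, 0,-9.3,-47.1,-0.1477,0,0,50, 0,-2.2,-47.9,-0.1477,0,0,50, 0,4.8,-47.8,-0.1477,0,0,50]' 40; python3 -m crank '[0,11.8,-46.5,-0.1477,0,0,50, 0,18.5,-44.3,-0.1477,0,0,50, 0,24.8,-41.1,-0.1477,0,0,50, 0,30.6,-37,-0.1477,0,0,50, 0,35.7,-32,-0.1477,0,0,50]'
python3 - <<'E'
from h import *
rows([.556,.2135,.13],4,8)
snap("wrist","w1")
for n in("seat","slot_a"):
  print(n,[(m["confidence"],m["at"],atz("wrist",m["at"],.105 if n=="seat" else .1145)) for m in ctrl.mark_of("wrist",n)])
E
```

```text
time: 2.28
position: [0.3957, -0.4198, 0.405]
tool_rot: [1.532, 0.961, -1.532]
ft_force: [-1.0, -0.6, 0.9]
grip_width: 0.592
time: 2.9
position: [0.5507, -0.2368, 0.405]
tool_rot: [0.994, 1.331, -0.994]
ft_force: [0.4, -1.1, 0.9]
grip_width: 0.577
dist 463.8 yaw from 16.5 by -12.5
[13.9, 16.7, -53.8] 0.0273
[13.9, 15.2, -54.2] 0.0273
[13.9, 13.7, -54.6] 0.0273
[13.9, 12.2, -55.0] 0.0273
[13.9, 10.7, -55.3] 0.0273
[13.9, 9.2, -55.5] 0.0273
[13.9, 7.6, -55.8] 0.0273
[13.9, 6.1, -56.0] 0.0273
seat [(0.76, [346.7, 240.7], array([ 0.56943926, -0.22390572,  0.105     ]))]
slot_a [(0.77, [350.8, 139.7], array([ 0.54822466, -0.15995898,  0.1145    ]))]
```

View pics/w1.png

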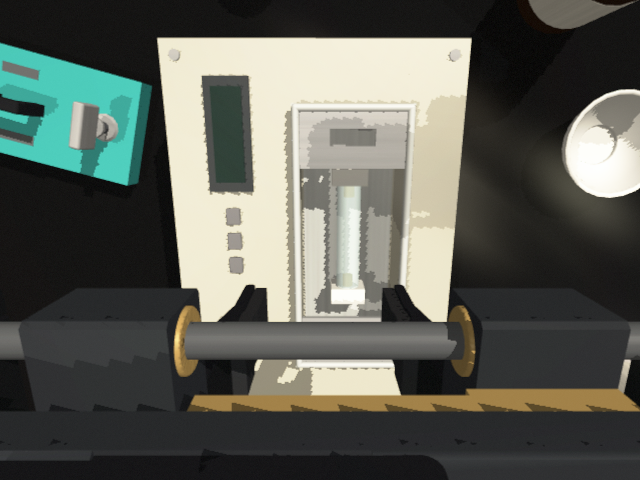

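```bash
cat > rim.py <<'E'
from h import *
c={"TL":(291,104),"TR":(414,104),"slot":(352,137.5),"L2":(297,290),"R2":(408,290),"bl":(300,366),"br":(394,367)}
X={k:atz("wrist",v,.1145 if k=="slot" else .117) for k,v in c.items()}
for k in X: print(k,X[k].round(4))
v=lambda a,b: np.degrees(np.arctan2(-(X[a]-X[b])[0],(X[a]-X[b])[1]))
print("yaw L",v("TL","L2"),"R",v("TR","R2"),"end",np.degrees(np.arctan2(*(X["TR"]-X["TL"])[[1,0]])),"width",np.linalg.norm(X["TL"]-X["TR"]))
E
python3 rim.py
python3 - <<'E'
import cv2
im=cv2.imread("pics/w1.png"); cv2.imwrite("pics/w1z.png",cv2.resize(im[90:380,270:440],None,fx=2,fy=2))
E
```

```text
TL [ 0.505 -0.15   0.117]
TR [ 0.5799 -0.1277  0.117 ]
slot [ 0.5486 -0.1584  0.1145]
L2 [ 0.5426 -0.2701  0.117 ]
R2 [ 0.6188 -0.2474  0.117 ]
bl [ 0.5612 -0.3283  0.117 ]
br [ 0.6296 -0.3089  0.117 ]
yaw L 17.36376197564198 R 17.9938371294261 end 16.63846204928386 width 0.07815453919014957
```

View pics/w1z.png

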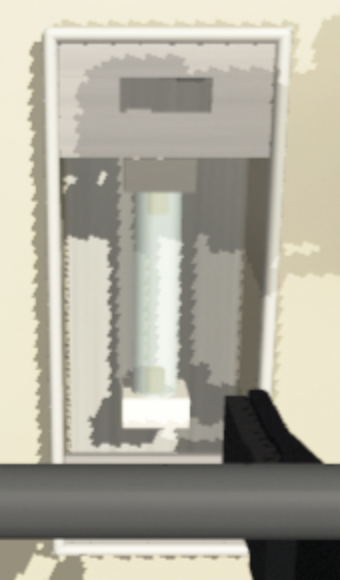

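```bash
python3 -m crank '[13.9,16.7,-53.8,0.0273,0,0,50, 13.9,15.2,-54.2,0.0273,0,0,50, 13.9,13.7,-54.6,0.0273,0,0,50, 13.9,12.2,-55,0.0273,0,0,50, 13.9,10.7,-55.3,0.0273,0,0,50]'; python3 -m crank '[10,9.2,-55.5,0.0273,0,0,50, 0,7.6,-55.8,0.0273,0,0,50, 0,6.1,-56,0.0273,0,0,50, 0,0,0,0,0,0,50, 0,0,0,0,0,0,50]'
python3 - <<'E'
from h import *
snap("wrist","w2")
for n in("cover","cover_handle","stud_a_grip"):
  print(n,[(m["confidence"],m["at"],atz("wrist",m["at"],dict(cover=0,cover_handle=.046).get(n,.057))) for m in ctrl.mark_of("wrist",n)])
E
```

```text
time: 3.68
position: [0.5544, 0.0433, 0.335]
tool_rot: [1.102, 1.272, -1.104]
ft_force: [0.7, -0.5, 0.8]
grip_width: 0.576
time: 4.3
position: [0.5577, 0.2108, 0.3249]
tool_rot: [1.161, 1.237, -1.163]
ft_force: [0.3, -0.4, 0.1]
grip_width: 0.577
cover [(0.7, [316.4, 225.3], array([0.55174482, 0.21674789, 0.        ]))]
cover_handle [(0.77, [320.2, 240.4], array([0.55514492, 0.21644718, 0.046     ]))]
stud_a_grip []
```

View pics/w2.png

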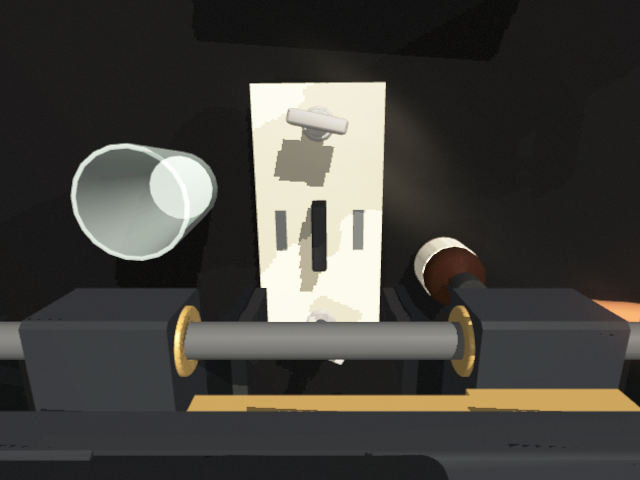

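Run:
```python
from h import *
f=lambda u,z:atz("wrist",u,z)
print("handle",f((319,236),.051).round(4), f((319,201),.051).round(4),f((319,271),.051).round(4))
a,b=f((250,84),.021),f((385,82),.021); c,d=f((260,288),.021),f((380,288),.021)
print(a,b,np.linalg.norm(a-b)); y=lambda v:np.degrees(np.arctan2(-v[0],v[1]))
print(y(a-c),y(b-d),np.degrees(np.arctan2(*(b-a)[[1,0]])))
m=(a+b)/2; print("center from end",m-0.1*np.array([-np.sin(np.radians(4)),np.cos(np.radians(4)),0]))
rows([.5560,.2140,.046],4,3)
```

```text
handle [0.5541 0.2209 0.051 ] [0.5527 0.2439 0.051 ] [0.5555 0.1969 0.051 ]
[0.50222168 0.31462157 0.021     ] [0.59170189 0.3214377  0.021     ] 0.08973945222718142
3.8145612499164554 4.337667283396928 4.356080246038206
center from end [0.55393743 0.21827323 0.021     ]
dist 115.2 yaw from 3.6 by 0.4
[38.4, -0.5, -1.3] -0.0026
[38.4, -0.5, -1.3] -0.0026
[38.4, -0.5, -1.3] -0.0026
```

```bash
python3 -m crank '[38,0,-3,-0.006,0,0,50, 38,0,-1.5,0,0,0,50, 38,-1.5,-1.5,0,0,0,50, 0,0,0,0,0,0,50, 0,0,0,0,0,0,20]'; python3 -m crank '[0,0,0,0,0,0,4, 0,0,0,0,0,0,4, 0,0,0,0,0,0,4, 0,0,0,0,0,0,4, 0,0,0,0,0,0,4]' 50
python3 - <<'E'
from h import *
snap("wrist","w3"); snap("side","s3",(130,200,330,420),3)
p,M=tool(); print((p+.164*M[:,0]).round(4))
E
```

```text
time: 5.12
position: [0.5562, 0.218, 0.2127]
tool_rot: [1.158, 1.241, -1.156]
ft_force: [0.0, 0.2, -0.9]
grip_width: 0.525
time: 5.75
position: [0.5548, 0.2184, 0.2114]
tool_rot: [1.155, 1.243, -1.157]
ft_force: [-3.3, -1.2, 5.2]
grip_width: 0.107
[0.5546 0.2183 0.0474]
```

View pics/s3.png

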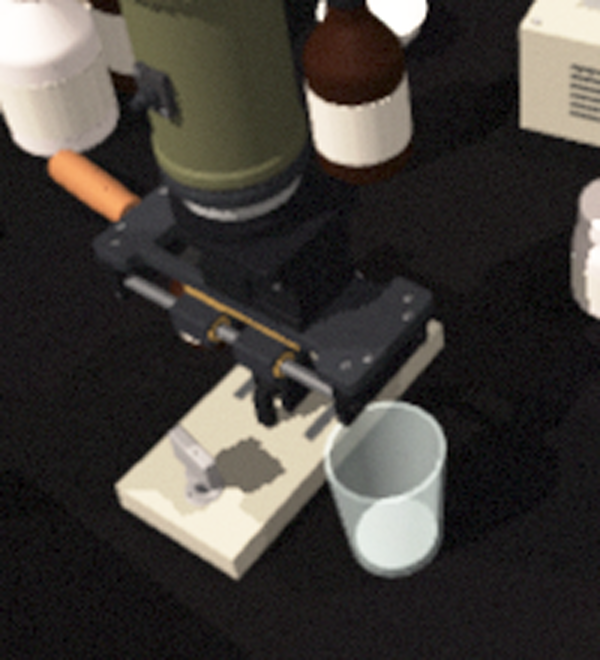

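View pics/w3.png

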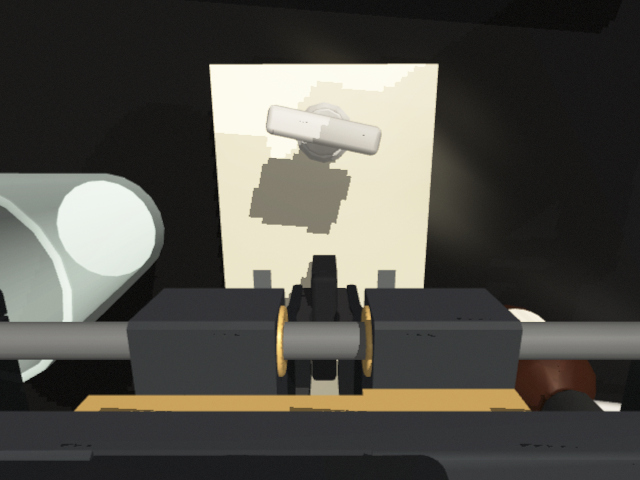

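```bash
python3 -m crank '[-30,0,0,0,0,0,4, -45,0,0,0,0,0,4, -45,0,0,0,0,0,4, -45,0,0,0,0,0,4, -15,0,0,0,0,0,4]'
python3 - <<'E'
from h import *
p,M=tool(); y=np.degrees(np.arctan2(M[1,1],M[0,1])); print(y)
snap("side","s4",(100,100,400,420),1.8)
rows([.5695,-.231,.2274],y+12.3,10)
E
```

```text
time: 6.48
position: [0.5559, 0.2186, 0.393]
tool_rot: [1.159, 1.24, -1.153]
ft_force: [-0.3, -0.8, -5.1]
grip_width: 0.111
4.0936610425605355
dist 449.8 yaw from 4.1 by 12.3
[0.2, -1.9, 44.9] -0.0215
[0.2, -2.8, 44.9] -0.0215
[0.2, -3.8, 44.8] -0.0215
[0.2, -4.7, 44.7] -0.0215
[0.2, -5.7, 44.6] -0.0215
[0.2, -6.7, 44.5] -0.0215
[0.2, -7.6, 44.3] -0.0215
[0.2, -8.6, 44.2] -0.0215
[0.2, -9.5, 44.0] -0.0215
[0.2, -10.4, 43.8] -0.0215
```

View pics/s4.png

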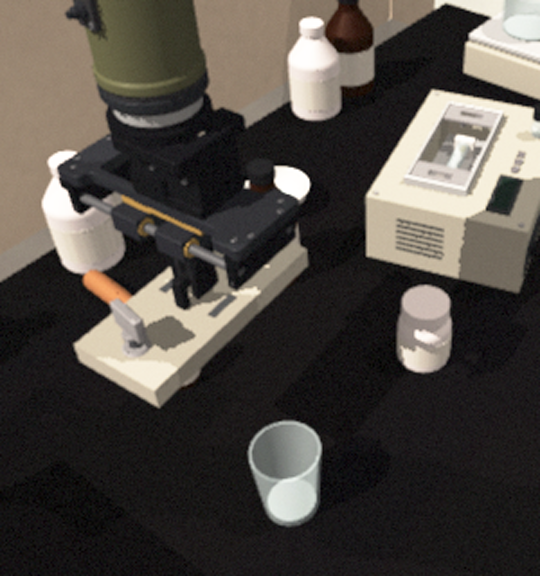

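```bash
python3 -m crank '[0,-1.9,44.9,-0.0215,0,0,4, 0,-2.8,44.9,-0.0215,0,0,4, 0,-3.8,44.8,-0.0215,0,0,4, 0,-4.7,44.7,-0.0215,0,0,4, 0,-5.7,44.6,-0.0215,0,0,4]'; python3 -m crank '[0,-6.7,44.5,-0.0215,0,0,4, 0,-7.6,44.3,-0.0215,0,0,4, 0,-8.6,44.2,-0.0215,0,0,4, 0,-9.5,44,-0.0215,0,0,4, 0,-10.4,43.8,-0.0215,0,0,4]';python3 -m crank '[15,0,0,0,0,0,4, 15,0,0,0,0,0,4, 0,0,0,0,0,0,4, 0,0,0,0,0,0,4, 0,0,0,0,0,0,4]'
python3 - <<'E'
from h import *
p,M=tool(); y=np.degrees(np.arctan2(M[1,1],M[0,1])); print(y,p+.164*M[:,0],M[:,0])
snap("side","s5",(280,120,460,280),4)
snap("top","t5",(350,140,560,310),3.5)
snap("wrist","w5")
E
```

```text
time: 7.15
position: [0.5615, -0.0082, 0.3882]
tool_rot: [1.074, 1.292, -1.078]
ft_force: [1.2, -0.3, -4.8]
grip_width: 0.109
time: 7.78
position: [0.5684, -0.2328, 0.3878]
tool_rot: [0.995, 1.336, -0.997]
ft_force: [0.8, 0.4, -4.6]
grip_width: 0.109
time: 8.4
position: [0.5694, -0.2306, 0.362]
tool_rot: [0.995, 1.33, -0.994]
ft_force: [-0.2, 0.2, -5.2]
grip_width: 0.105
16.48465424253174 [ 0.56963772 -0.23076528  0.19804723] [ 1.25870580e-03 -7.56268412e-04 -9.99998922e-01]
```

View pics/s5.png

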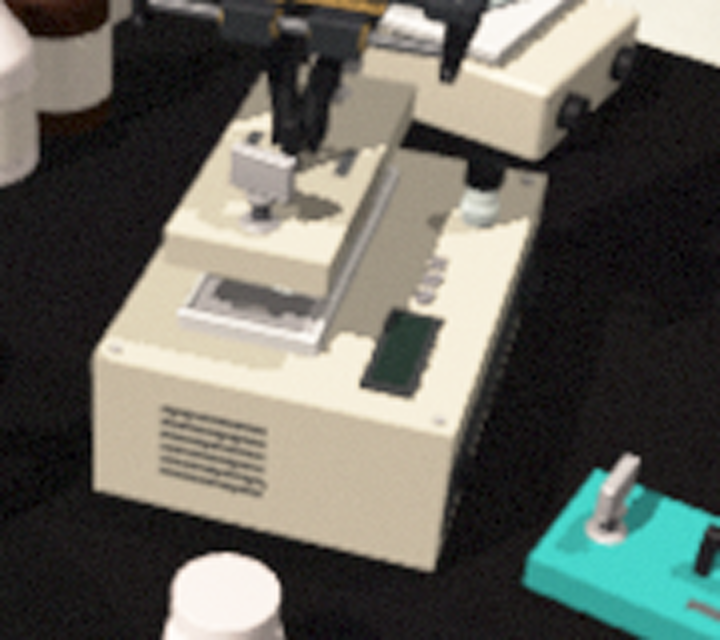

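View pics/t5.png

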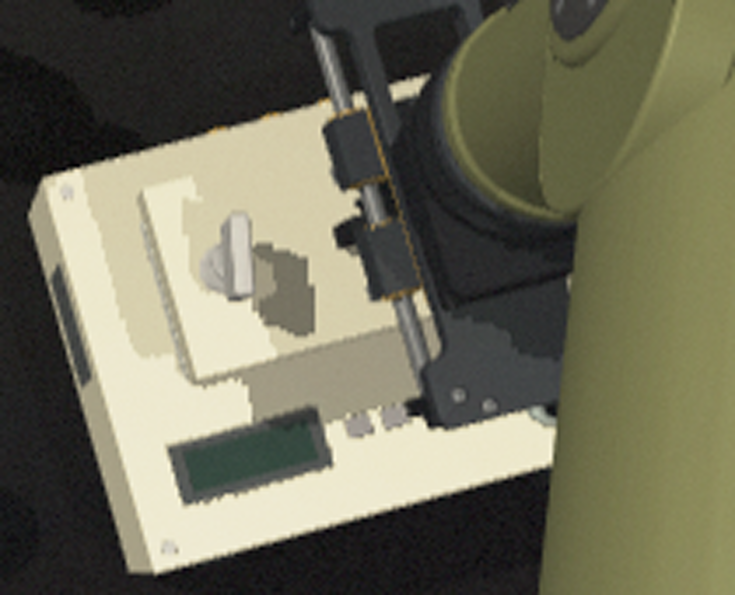

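View pics/w5.png

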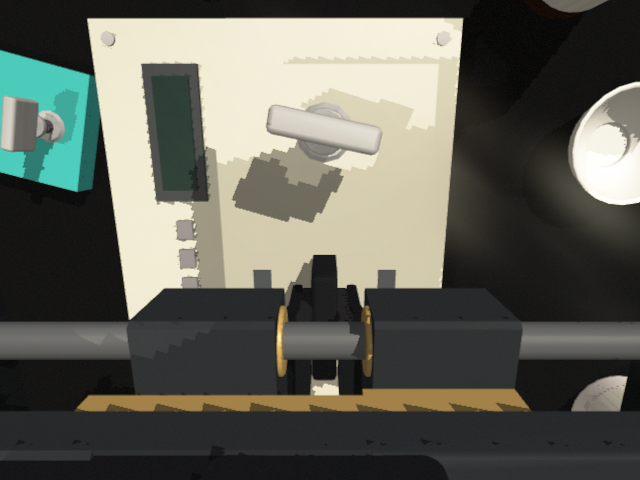

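Run:
```python
from h import *
g=np.array([.5696,-.2308]);th=np.radians(16.35)
ex=np.array([np.cos(th),np.sin(th)]);ey=np.array([-np.sin(th),np.cos(th)])
def rep(n,c,px,z,off,sc):
    X=atz(c,np.array(px)/sc+off,z)[:2]-g; print(n,c,"x %.1f y %.1f mm"%(1000*X@ex,1000*X@ey))
T=("top",(350,140),3.5)
for n,px,z in [("cov far-x",(140,190),.1716),("cov -x",(195,382),.1716),("rim+x",(143,220),.117),("rim-x",(195,380),.117)]: rep(n,"top",px,z,T[1],T[2])
for n,px,z in [("cov+x bot",(168,262),.1506),("cov-x bot",(328,293),.1506),("cov+x top",(167,238),.1716),("cov-x top",(328,270),.1716),("rim+x bot",(180,317),.105),("rim-x bot",(316,351),.105),("rim+x",(182,305),.117),("rim-x",(318,337),.117)]: rep(n,"side",px,z,(280,120),4)
# model predictions
for n,X in [("cov",g)]:
  for sx in(1,-1):
    q=g+ex*.045*sx+ey*.1; print("pred top", (proj("top",[*q,.1716])-[350,140])*3.5, "side bot",(proj("side",[*q,.1506])-[280,120])*4)
    q=g+ex*.04*sx+ey*.095; print("pred rim top", (proj("top",[*q,.117])-[350,140])*3.5, "side base",(proj("side",[*q,.105])-[280,120])*4)
```

```text
cov far-x top x 43.4 y 100.1 mm
cov -x top x -47.2 y 100.3 mm
rim+x top x 37.5 y 92.6 mm
rim-x top x -43.8 y 89.9 mm
cov+x bot side x 41.8 y 99.8 mm
cov-x bot side x -46.5 y 97.5 mm
cov+x top side x 39.8 y 108.1 mm
cov-x top side x -47.5 y 107.0 mm
rim+x bot side x 39.0 y 85.3 mm
rim-x bot side x -40.9 y 89.1 mm
rim+x side x 36.5 y 90.0 mm
rim-x side x -42.0 y 92.2 mm
pred top [139.30646734 186.68331068] side bot [162.24672641 261.02210272]
pred rim top [136.91298411 216.4026858 ] side base [172.66354704 326.31210798]
pred top [194.28356913 377.03652042] side bot [323.96292145 295.05771287]
pred rim top [182.67310009 375.21024252] side base [311.43996151 356.78206692]
```

Run:
```python
from h import *
# w3 pose: grasp (.5546,.2183,.0474), yaw ~4.0
def W(p,rv):
    T=np.eye(4);T[:3,:3]=R.from_rotvec(rv).as_matrix();T[:3,3]=p; return np.linalg.inv(T@P["wrist"]["hand_eye"]),T
def rel(n,p,rv,px,z):
    w,T=W(p,rv); X=atz("wrist",px,z,w); L=T[:3,:3].T@(X-T[:3,3]); print(n,"tool y %.1f  -tool z %.1f  down %.1f"%(L[1]*1000,-L[2]*1000,L[0]*1000)); return X
for z in(.021,.0224):
  rel("cov L",[.5548,.2184,.2114],[1.155,1.243,-1.157],(210,65),z); rel("cov R",[.5548,.2184,.2114],[1.155,1.243,-1.157],(438,64),z)
p1=[0.5507,-0.2368,0.405]; r1=[0.994,1.331,-0.994]
for n,px,z in [("TL",(291.5,104.5),.116),("TR",(415.5,104.5),.116),("slot",(352,137.5),.1145),("B",(345,366.5),.116)]:
  print(rel(n,p1,r1,px,z))
```

```text
cov L tool y -44.8  -tool z 100.2  down 190.4
cov R tool y 45.2  -tool z 100.6  down 190.3
cov L tool y -44.4  -tool z 100.0  down 189.0
cov R tool y 44.8  -tool z 100.3  down 188.9
TL tool y -20.5  -tool z 93.9  down 288.9
[ 0.50457782 -0.15280888  0.116     ]
TR tool y 58.6  -tool z 93.9  down 289.0
[ 0.58039335 -0.13028921  0.116     ]
slot tool y 18.6  -tool z 73.6  down 290.5
[ 0.54778183 -0.16111755  0.1145    ]
B tool y 16.2  -tool z -94.1  down 289.1
[ 0.59322145 -0.32252728  0.116     ]
```

Run:
```python
from h import *
M=R.from_rotvec([0.994,1.331,-0.994]).as_matrix(); p=np.array([0.5507,-0.2368,0.405])
print(p+M@[.290,.0188,.0002],M[:,0],np.degrees(np.arctan2(M[1,1],M[0,1])))
M=R.from_rotvec([1.155,1.243,-1.157]).as_matrix(); print("grip tool yaw at grasp",np.degrees(np.arctan2(M[1,1],M[0,1])),M[:,0])
p,M=tool(); print(p,np.degrees(np.arctan2(M[1,1],M[0,1])),M[:,0])
```

```text
[ 0.56899558 -0.23180464  0.11501069] [ 7.42608936e-04 -5.54264853e-04 -9.99999571e-01] 16.526521069793777
grip tool yaw at grasp 4.132776937919868 [-1.19794322e-03 -4.95095411e-04 -9.99999160e-01]
[ 0.56921965 -0.2311246   0.3618531 ] 16.4374914305805 [ 8.59744171e-04 -6.30349858e-04 -9.99999432e-01]
```

```bash
python3 -m crank '[13,-1,2,0,0,0,4, 13,0,0,0,0,0,4, 0,0,0,0,0,0,4, 0,0,0,0,0,0,4, 0,0,0,0,0,0,4]'
python3 - <<'E'
from h import *
p,M=tool(); y=np.degrees(np.arctan2(M[1,1],M[0,1])); print(y,p+.164*M[:,0])
snap("side","s6",(310,140,410,230),7)
snap("top","t6",(370,180,430,260),8)
E
```

```text
time: 9.18
position: [0.5689, -0.2335, 0.3357]
tool_rot: [0.995, 1.33, -0.995]
ft_force: [-0.7, 0.0, -6.4]
grip_width: 0.11
16.427499082130034 [ 0.56903227 -0.23352749  0.1717131 ]
```

View pics/s6.png

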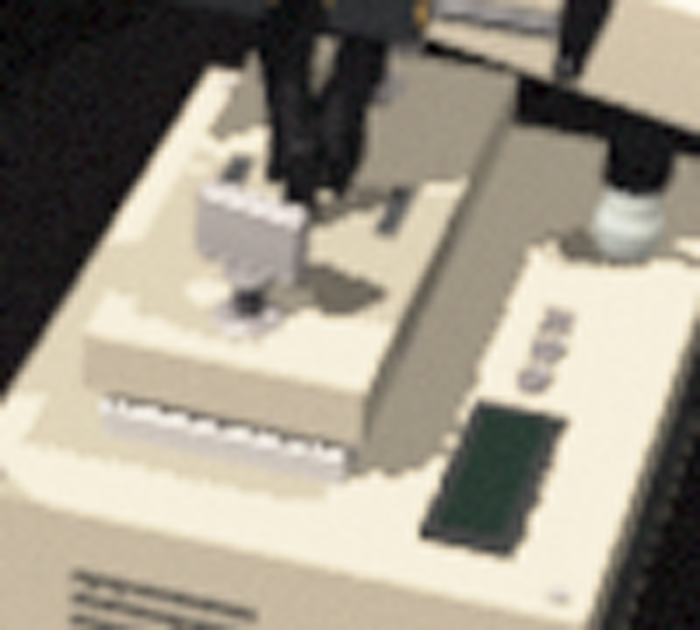

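View pics/t6.png

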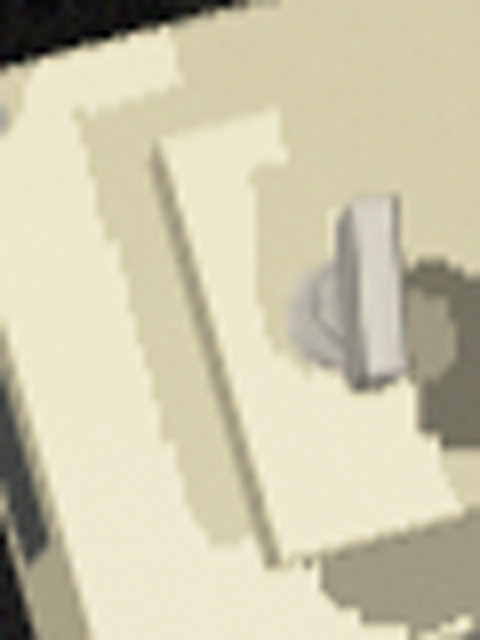

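```bash
python3 - <<'E'
from h import *
g=np.array([.56903,-.23353]);th=np.radians(16.4)
ex=np.array([np.cos(th),np.sin(th)]);ey=np.array([-np.sin(th),np.cos(th)])
f=lambda a,b,z,o=(0,0):(proj("side",[*(g+ex*a+ey*b+ex*o[0]+ey*o[1]),z])-[310,140])*7
for sx in(1,-1):
  print("cov bot",f(.045*sx,.1,.1239).round(),"cov top",f(.045*sx,.1,.1449).round())
  for o in((0,0),(0,-.002),(0,.002),(-.002,0)): print(" rim top",o,f(.04*sx,.095,.117,o).round(),"base",f(.04*sx,.095,.105,o).round())
t=lambda a,b,z:(proj("top",[*(g+ex*a+ey*b),z])-[370,180])*8
for sx in(1,-1): print("top cov",t(.045*sx,.1,.1449).round(),"rimtop",t(.04*sx,.095,.117).round())
E
python3 - <<'E'
import cv2
im=cv2.imread("pics/top0.png");cv2.imwrite("pics/top0z.png",cv2.resize(im[180:260,370:430],None,fx=8,fy=8,interpolation=cv2.INTER_CUBIC))
E
```

```text
cov bot [ 80. 385.] cov top [ 81. 329.]
 rim top (0, 0) [100. 397.] base [ 99. 428.]
 rim top (0, -0.002) [102. 393.] base [101. 424.]
 rim top (0, 0.002) [ 97. 400.] base [ 97. 431.]
 rim top (-0.002, 0) [106. 398.] base [105. 429.]
cov bot [357. 444.] cov top [362. 388.]
 rim top (0, 0) [344. 450.] base [342. 481.]
 rim top (0, -0.002) [346. 446.] base [343. 477.]
 rim top (0, 0.002) [342. 453.] base [340. 484.]
 rim top (-0.002, 0) [350. 451.] base [348. 482.]
top cov [154. 136.] rimtop [166. 178.]
top cov [276. 558.] rimtop [271. 541.]
```

View pics/top0z.png

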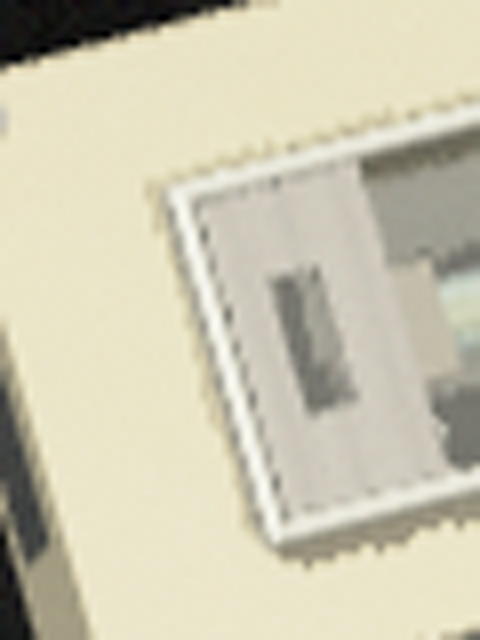

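```bash
python3 -m crank '[3,-0.5,-0.5,0,0,0,4, 3,0,0,0,0,0,4, 3,0,0,0,0,0,4, 2,0,0,0,0,0,4, 0,0,0,0,0,0,4]'; python3 -m crank '[0,0,0,0,0,0,4, 2,0,0,0,0,0,4, 1.5,0,0,0,0,0,4, 1,0,0,0,0,0,4, 0,0,0,0,0,0,4]'
```

```text
time: 9.9
position: [0.568, -0.2332, 0.324]
tool_rot: [0.995, 1.332, -0.996]
ft_force: [0.4, -0.1, -4.8]
grip_width: 0.108
time: 10.52
position: [0.568, -0.2331, 0.3196]
tool_rot: [0.995, 1.331, -0.996]
ft_force: [0.5, 0.4, -4.0]
grip_width: 0.108
```

```bash
python3 -m crank '[1,0,0,0,0,0,4, 1,0,0,0,0,0,4, 0.7,0,0,0,0,0,4, 0.5,0,0,0,0,0,4, 0.3,0,0,0,0,0,4]'
```

```text
time: 11.15
position: [0.5681, -0.2331, 0.3165]
tool_rot: [0.995, 1.331, -0.995]
ft_force: [-1.5, 1.4, -2.6]
grip_width: 0.112
```

```bash
python3 -m crank '[0.3,0,0,0,0,0,4, 0.3,0,0,0,0,0,4, 0.3,0,0,0,0,0,4, 0,0,0,0,0,0,4, 0,0,0,0,0,0,4]'
python3 - <<'E'
from h import *
snap("side","s7",(310,140,410,230),7)
print(ctrl.get_state()["ft_force"])
E
```

```text
time: 11.78
position: [0.5681, -0.2331, 0.3164]
tool_rot: [0.995, 1.331, -0.996]
ft_force: [-3.8, 2.4, 5.4]
grip_width: 0.108
[-4.31558041  1.63437052  5.25994827]
```

View pics/s7.png

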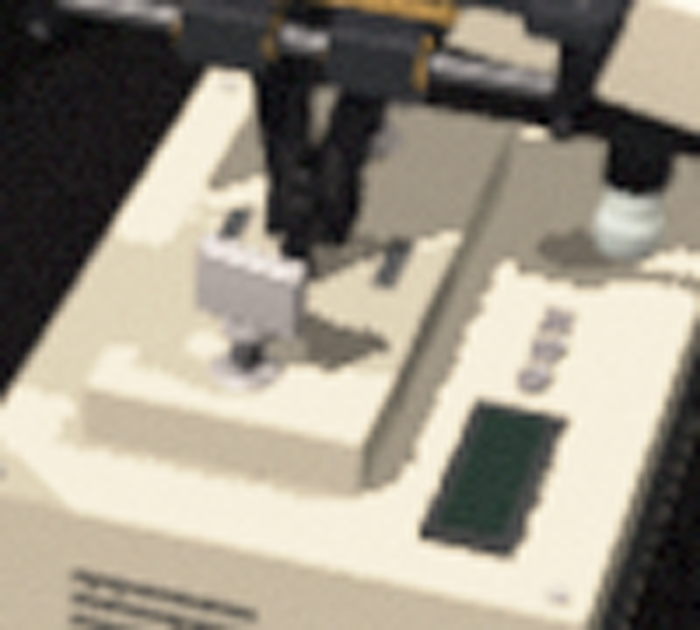

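```bash
python3 -m crank '[0,0,0,0,0,0,14, 0,0,0,0,0,0,34, 0,0,0,0,0,0,34, -25,0,0,0,0,0,34, -40,0,0,0,0,0,34]'
python3 - <<'E'
from h import *
snap("wrist","w8")
p,M=tool(); 
for n in("stud_a_grip","stud_a_tip"):
  print(n,[(m["confidence"],m["at"],atz("wrist",m["at"],.162)) for m in ctrl.mark_of("wrist",n)])
rows([.5473,-.1621,.205],94.4,8)
E
```

```text
time: 12.45
position: [0.5676, -0.2332, 0.3794]
tool_rot: [0.996, 1.334, -0.996]
ft_force: [-0.1, -0.2, -0.3]
grip_width: 0.384
stud_a_grip [(0.81, [328.8, 133.7], array([ 0.55261865, -0.16158869,  0.162     ]))]
stud_a_tip [(0.81, [366.1, 143.2], array([ 0.5700068 , -0.16037952,  0.162     ]))]
dist 75.6 yaw from 16.4 by 78.0
[1.7, -0.1, -9.3] -0.1701
[1.7, 1.5, -9.2] -0.1701
[1.7, 3.0, -8.8] -0.1701
[1.7, 4.5, -8.1] -0.1701
[1.7, 5.8, -7.3] -0.1701
[1.7, 6.9, -6.2] -0.1701
[1.7, 7.9, -4.9] -0.1701
[1.7, 8.6, -3.5] -0.1701
```

View pics/w8.png

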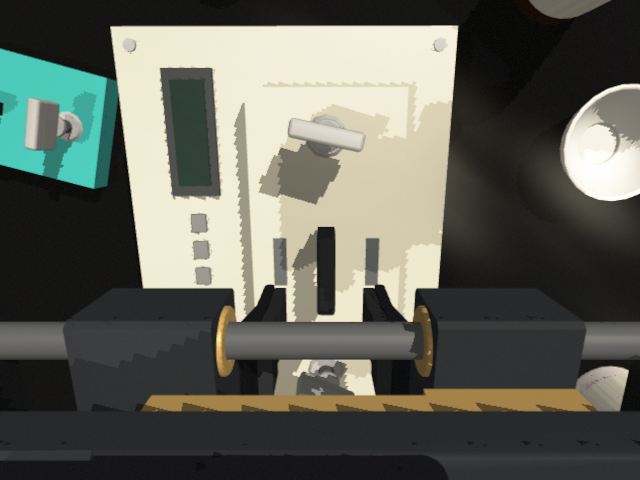

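```bash
python3 -m crank '[1.7,0,-9.3,-0.17,0,0,36, 1.7,1.5,-9.2,-0.17,0,0,36, 1.7,3,-8.8,-0.17,0,0,36, 1.7,4.5,-8.1,-0.17,0,0,36, 1.7,5.8,-7.3,-0.17,0,0,36]'; python3 -m crank '[1.7,6.9,-6.2,-0.17,0,0,36, 1.7,7.9,-4.9,-0.17,0,0,36, 1.7,8.6,-3.5,-0.17,0,0,36, 0,0,0,0,0,0,36, 0,0,0,0,0,0,36]'
python3 - <<'E'
from h import *
p,M=tool(); print(p+.164*M[:,0],np.degrees(np.arctan2(M[1,1],M[0,1])),ctrl.get_state()["joint_positions"])
snap("wrist","w9"); snap("side","s9",(290,120,430,240),5)
rows([.5473,-.1621,.163],94.4,3)
E
```

```text
time: 13.22
position: [0.5542, -0.1884, 0.3704]
tool_rot: [0.336, 1.546, -0.336]
ft_force: [-0.1, -0.2, -1.0]
grip_width: 0.409
time: 13.85
position: [0.5464, -0.1625, 0.3662]
tool_rot: [-0.057, 1.571, 0.057]
ft_force: [0.0, -0.3, -0.3]
grip_width: 0.413
[ 0.54634085 -0.16251131  0.20220423] 94.15732754159546 [ 0.88408135  0.2460575  -0.73902387  1.6856059   0.17237515  1.27723139
  1.75317529]
dist 39.5 yaw from 94.2 by 0.2
[13.2, 0.1, 0.3] -0.0012
[13.2, 0.1, 0.3] -0.0012
[13.2, 0.1, 0.3] -0.0012
```

View pics/w9.png

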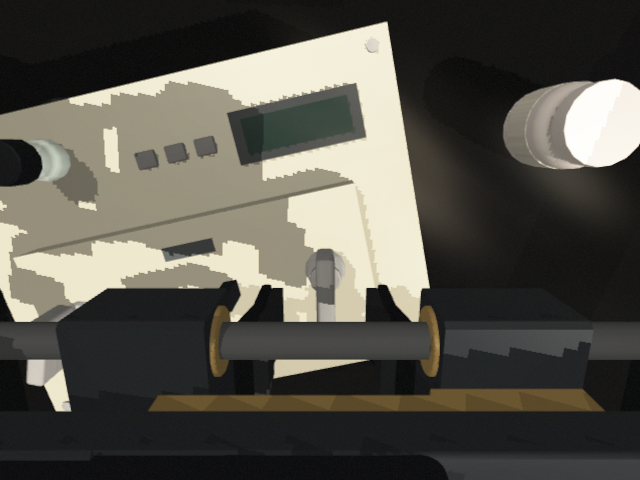

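View pics/s9.png

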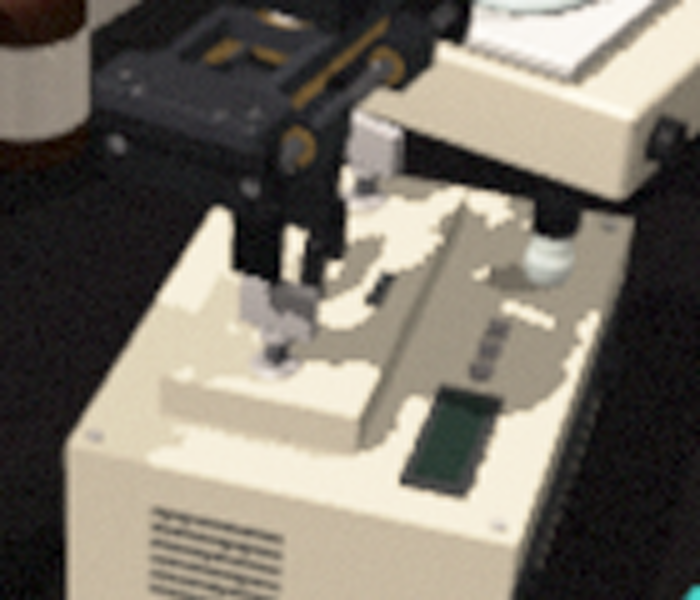

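```bash
python3 -m crank '[13,0,0.3,0,0,0,36, 13,0,0.3,0,0,0,36, 13,0,0.3,0,0,0,36, 0,0,0,0,0,0,36, 0,0,0,0,0,0,6]' 40; python3 -m crank '[0,0,0,0,0,0,4, 0,0,0,0,0,0,4, 0,0,0,0,0,0,4, 0,0,0,-0.1,0,0,4, 0,0,0,-0.11,0,0,4]'
python3 - <<'E'
from h import *
p,M=tool(); print(p+.164*M[:,0],np.degrees(np.arctan2(M[1,1],M[0,1])))
snap("wrist","w10"); snap("side","s10",(290,120,430,240),5)
E
```

```text
time: 14.58
position: [0.5476, -0.1619, 0.3278]
tool_rot: [-0.06, 1.57, 0.06]
ft_force: [-0.4, -0.5, 0.3]
grip_width: 0.359
time: 15.2
position: [0.5476, -0.1618, 0.3281]
tool_rot: [-0.227, 1.558, 0.227]
ft_force: [-0.1, -0.5, 1.2]
grip_width: 0.103
[ 0.54762215 -0.16182992  0.16408989] 106.57758122256689
```

View pics/w10.png

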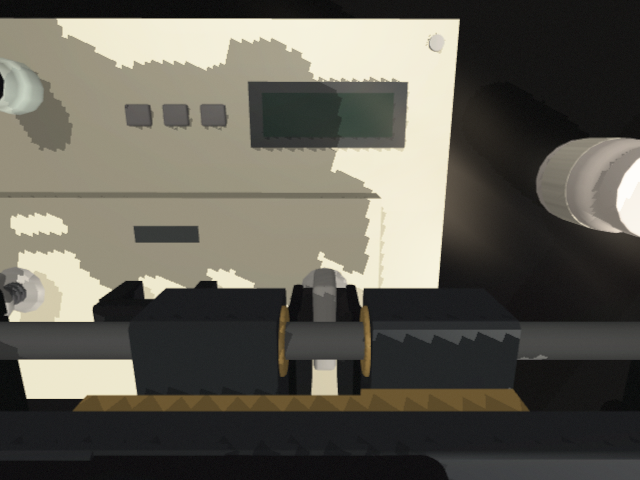

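View pics/s10.png

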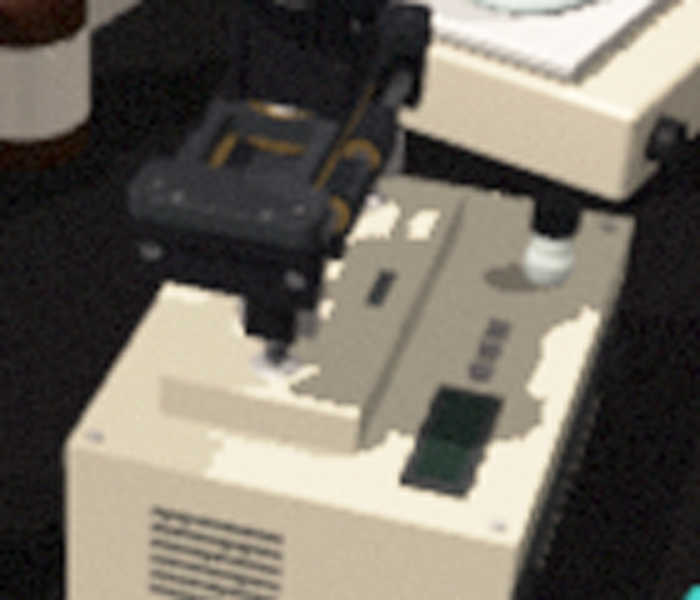

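```bash
python3 -m crank '[2,0,0,0,0,0,4, 3,0,0,0,0,0,4, 3,0,0,0,0,0,4, 2,0,0,0,0,0,4, 0,0,0,0,0,0,4]' 50
```

```text
time: 15.92
position: [0.5476, -0.1618, 0.3186]
tool_rot: [-0.224, 1.559, 0.223]
ft_force: [-2.1, 1.4, 8.3]
grip_width: 0.098
```

```bash
python3 -m crank '[1.5,0,0,0,0,0,4, 1.5,0,0,0,0,0,4, 0.5,0,0,0,0,0,4, 0,0,0,0,0,0,4, 0,0,0,0,0,0,4]'
```

```text
time: 16.55
position: [0.5476, -0.1617, 0.3153]
tool_rot: [-0.224, 1.559, 0.223]
ft_force: [-2.6, 1.2, 7.8]
grip_width: 0.097
```

```bash
python3 -m crank '[0,0,0,0.1,0,0,4, 0,0,0,0.16,0,0,4, 0,0,0,0.16,0,0,4, 0,0,0,0.16,0,0,4, 0,0,0,0.16,0,0,4]';python3 -c "
from h import *
print(ctrl.get_state()['torque'])"; python3 -m crank '[0,0,0,0.16,0,0,4, 0,0,0,0.16,0,0,4, 0,0,0,0.16,0,0,4, 0,0,0,0.16,0,0,4, 0,0,0,0.16,0,0,4]'; python3 -m crank '[0,0,0,0.06,0,0,4, 0,0,0,0,0,0,4, 0,0,0,0,0,0,4, 0,0,0,0,0,0,4, 0,0,0,0,0,0,4]'
python3 - <<'E'
from h import *
p,M=tool(); print(p+.164*M[:,0],np.degrees(np.arctan2(M[1,1],M[0,1])),ctrl.get_state()['torque'])
snap("wrist","w11"); snap("side","s11",(290,120,430,240),5)
E
```

```text
time: 17.18
position: [0.5476, -0.162, 0.3154]
tool_rot: [0.361, 1.54, -0.362]
ft_force: [-2.8, 1.1, 7.7]
grip_width: 0.098
[ 0.17682032  0.529241   -0.01084615]
time: 17.8
position: [0.5473, -0.1623, 0.3154]
tool_rot: [0.977, 1.339, -0.979]
ft_force: [-3.7, 0.6, 8.5]
grip_width: 0.096
time: 18.42
position: [0.5473, -0.1623, 0.3153]
tool_rot: [1.018, 1.318, -1.021]
ft_force: [-2.9, -1.2, 8.1]
grip_width: 0.098
[ 0.547283   -0.16254799  0.1513414 ] 14.58906416405093 [ 8.02515863e-02  7.05137139e-01 -3.13829320e-04]
```

View pics/w11.png

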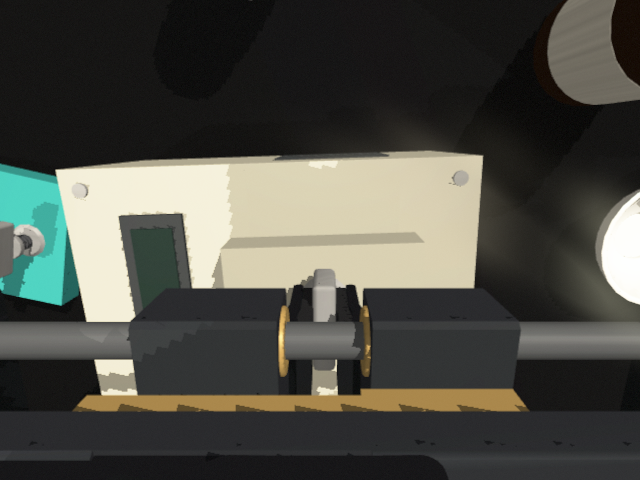

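View pics/s11.png

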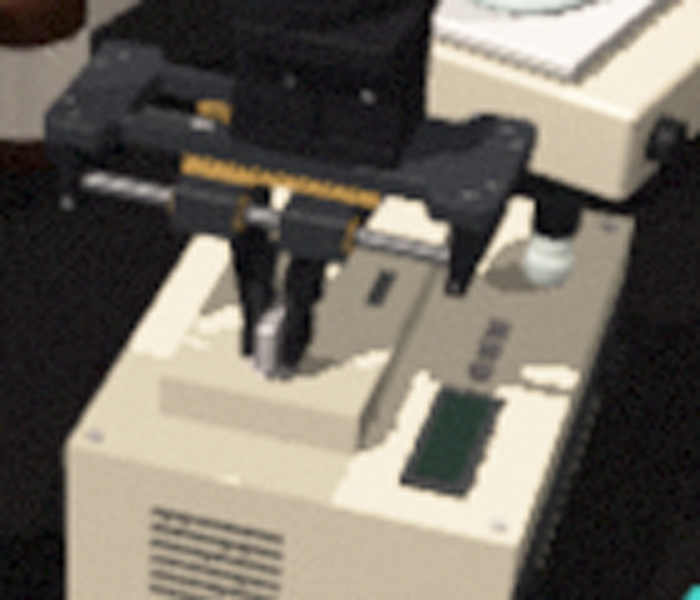

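```bash
python3 -m crank '[-2,0,0,0,0,0,8, 0,0,0,0,0,0,24, 0,0,0,0,0,0,34, 0,0,0,0,0,0,34, -30,0,0,0,0,0,34]';
python3 -m crank '[-30,0,0,0,0,0,34, 0,0,0,0,0,0,34, 0,0,0,0,0,0,34, 0,0,0,0,0,0,34, 0,0,0,0,0,0,34]'
python3 - <<'E'
from h import *
p,M=tool(); 
snap("wrist","w12"); snap("side","s12",(290,120,430,240),5)
rows([.5891,-.3041,.205],82,8)
E
```

```text
time: 19.15
position: [0.5459, -0.162, 0.3432]
tool_rot: [1.017, 1.327, -1.022]
ft_force: [0.9, -0.0, 0.7]
grip_width: 0.377
time: 19.77
position: [0.5472, -0.1619, 0.3752]
tool_rot: [1.018, 1.321, -1.019]
ft_force: [-0.7, -0.2, 0.2]
grip_width: 0.39
dist 148.4 yaw from 14.7 by 67.3
[0.8, 0.5, 18.5] -0.1468
[0.8, -2.2, 18.4] -0.1468
[0.8, -4.8, 17.9] -0.1468
[0.8, -7.4, 17.0] -0.1468
[0.8, -9.8, 15.7] -0.1468
[0.8, -12.0, 14.1] -0.1468
[0.8, -13.9, 12.2] -0.1468
[0.8, -15.6, 10.0] -0.1468
```

View pics/w12.png

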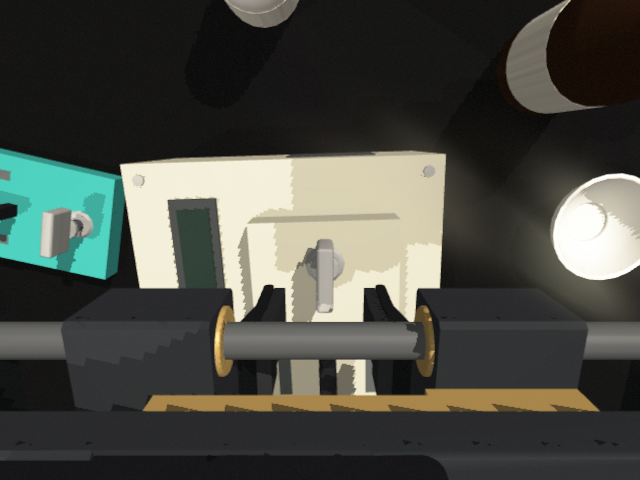

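View pics/s12.png

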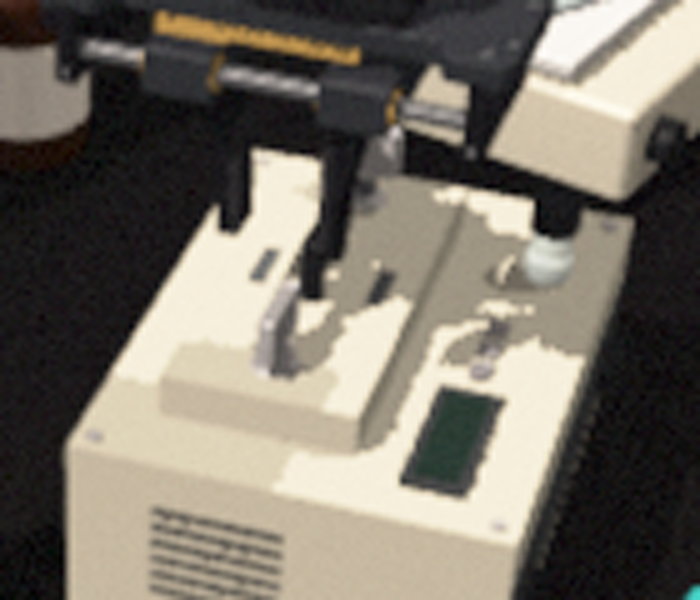

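```bash
python3 -m crank '[0,0.5,18.5,-0.147,0,0,40, 0,-2.2,18.4,-0.147,0,0,40, 0,-4.8,17.9,-0.147,0,0,40, 0,-7.4,17,-0.147,0,0,40, 0,-9.8,15.7,-0.147,0,0,40]'; python3 -m crank '[0,-12,14.1,-0.147,0,0,40, 0,-13.9,12.2,-0.147,0,0,40, 0,-15.6,10,-0.147,0,0,40, 0,0,0,0,0,0,40, 0,0,0,0,0,0,40]'
python3 - <<'E'
from h import *
p,M=tool(); print(p+.164*M[:,0],np.degrees(np.arctan2(M[1,1],M[0,1])),ctrl.get_state()["joint_positions"])
snap("wrist","w13"); snap("side","s13",(290,120,430,240),5)
rows([.5891,-.3041,.164],82,3)
E
```

```text
time: 20.5
position: [0.5737, -0.2514, 0.376]
tool_rot: [0.45, 1.524, -0.45]
ft_force: [-0.1, -0.3, -0.3]
grip_width: 0.456
time: 21.12
position: [0.5893, -0.3031, 0.376]
tool_rot: [0.111, 1.568, -0.109]
ft_force: [-0.7, 1.1, -0.1]
grip_width: 0.461
[ 0.58922298 -0.30297746  0.21200417] 81.97939934520886 [ 0.89595876  0.42823202 -0.61925994  1.43766546  0.24846522  1.35535624
  1.69714469]
dist 48.4 yaw from 82.1 by -0.1
[16.1, -0.5, -0.0] 0.0005
[16.1, -0.5, -0.0] 0.0005
[16.1, -0.5, -0.0] 0.0005
```

View pics/w13.png

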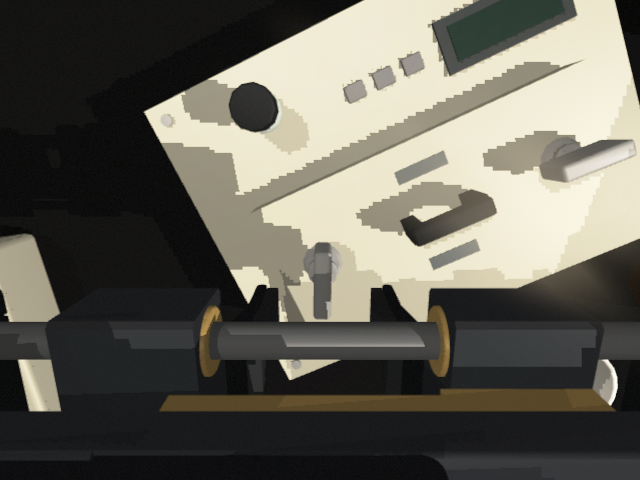

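View pics/s13.png

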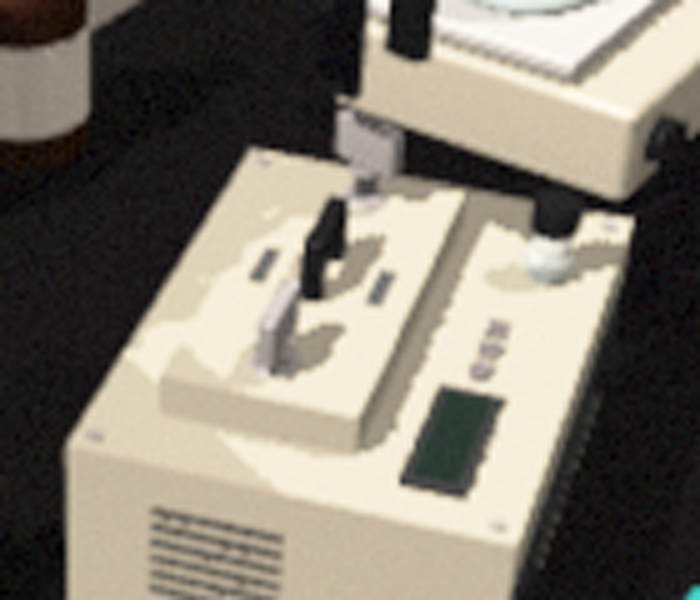

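```bash
python3 -m crank '[16,-0.3,0,0,0,0,40, 16,-0.3,0,0,0,0,40, 16,0,0,0,0,0,40, 0,0,0,0,0,0,40, 0,0,0,0,0,0,6]' 40; python3 -m crank '[0,0,0,0,0,0,4, 0,0,0,0,0,0,4, 0,0,0,-0.1,0,0,4, 0,0,0,-0.16,0,0,4, 0,0,0,-0.165,0,0,4]' 50; python3 -m crank '[0,0,0,0,0,0,4, 2,0,0,0,0,0,4, 3,0,0,0,0,0,4, 3,0,0,0,0,0,4, 2,0,0,0,0,0,4]' 50;  python3 - <<'E'
from h import *
p,M=tool(); print(p+.164*M[:,0],np.degrees(np.arctan2(M[1,1],M[0,1])))
snap("wrist","w14")
E
```

```text
time: 21.85
position: [0.5893, -0.3047, 0.3283]
tool_rot: [0.109, 1.568, -0.109]
ft_force: [-0.6, -0.1, -0.2]
grip_width: 0.407
time: 22.48
position: [0.5893, -0.304, 0.3287]
tool_rot: [-0.229, 1.559, 0.23]
ft_force: [-0.4, 1.4, -0.1]
grip_width: 0.1
time: 23.1
position: [0.5893, -0.304, 0.3192]
tool_rot: [-0.224, 1.559, 0.224]
ft_force: [-3.5, 3.7, 7.7]
grip_width: 0.099
[ 0.58926226 -0.30395852  0.15518523] 106.33378077669519
```

View pics/w14.png

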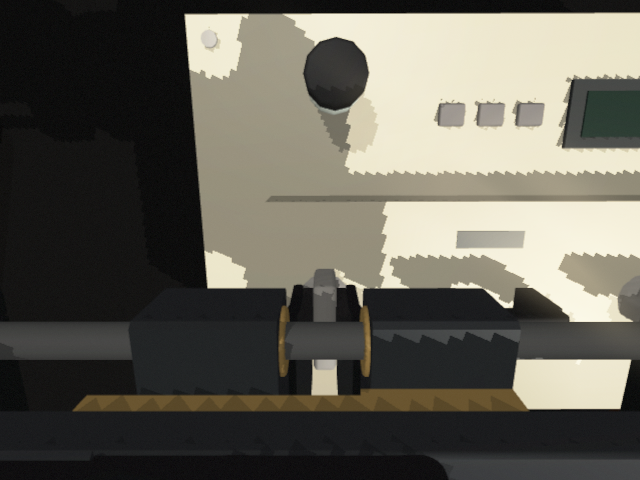

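```bash
python3 -m crank '[1.5,0,0,0,0,0,4, 1.5,0,0,0,0,0,4, 0.5,0,0,0,0,0,4, 0,0,0,0,0,0,4, 0,0,0,0,0,0,4]'
```

```text
time: 23.78
position: [0.5893, -0.3039, 0.3161]
tool_rot: [-0.224, 1.559, 0.224]
ft_force: [-4.1, 2.9, 7.9]
grip_width: 0.099
```

```bash
python3 -m crank '[0,0,0,0.1,0,0,4, 0,0,0,0.16,0,0,4, 0,0,0,0.16,0,0,4, 0,0,0,0.16,0,0,4, 0,0,0,0.16,0,0,4]'; python3 -m crank '[0,0,0,0.16,0,0,4, 0,0,0,0.16,0,0,4, 0,0,0,0.16,0,0,4, 0,0,0,0.16,0,0,4, 0,0,0,0.16,0,0,4]'; python3 -m crank '[0,0,0,0.06,0,0,4, 0,0,0,0,0,0,4, 0,0,0,0,0,0,4, -2,0,0,0,0,0,4, 0,0,0,0,0,0,8]';  python3 - <<'E'
from h import *
p,M=tool(); print(p+.164*M[:,0],np.degrees(np.arctan2(M[1,1],M[0,1])))
E
python3 -m crank '[0,0,0,0,0,0,34, 0,0,0,0,0,0,34, -10,0,0,0,0,0,34, -40,0,0,0,0,0,34, -40,0,0,0,0,0,34]'
```

```text
time: 24.4
position: [0.5893, -0.3041, 0.3162]
tool_rot: [0.361, 1.54, -0.361]
ft_force: [-2.6, 2.8, 8.4]
grip_width: 0.097
time: 25.02
position: [0.5892, -0.3042, 0.3163]
tool_rot: [0.977, 1.34, -0.978]
ft_force: [-3.5, 3.4, 7.8]
grip_width: 0.102
time: 25.65
position: [0.5891, -0.3042, 0.3182]
tool_rot: [1.018, 1.319, -1.019]
ft_force: [-3.9, 3.0, 7.5]
grip_width: 0.101
[ 0.58911593 -0.30427576  0.15424207] 14.653842251489953
time: 26.28
position: [0.589, -0.3049, 0.4076]
tool_rot: [1.018, 1.321, -1.018]
ft_force: [0.9, -0.4, 1.0]
grip_width: 0.385
```

```bash
python3 -m crank '[0,0,-40,0,0,0,34, 0,-5,-60,0,0,0,34, 0,-10,-60,0,0,0,34, 0,-10,-60,0,0,0,34, 0,-10,-60,0,0,0,34]'; python3 -m crank '[0,-5,-60,0,0,0,34, 0,-5,-30,0,0,0,34, 0,0,0,0,0,0,34, 0,0,0,0,0,0,34, 0,0,0,0,0,0,34]'
python3 - <<'E'
from h import *
snap("side","s15"); snap("top","t15"); 
a=cv2.imread("pics/s15.png");cv2.imwrite("pics/s15z.png",cv2.resize(a[120:240,290:430],None,fx=5,fy=5,interpolation=cv2.INTER_CUBIC))
a=cv2.imread("pics/t15.png");cv2.imwrite("pics/t15z.png",cv2.resize(a[140:310,350:560],None,fx=3.5,fy=3.5,interpolation=cv2.INTER_CUBIC))
for n in ("amber_bottle","salt_jar","beaker","dropper_bottle","vial","dish"):
  print(n,[(round(m["confidence"],2),np.round(m["at"]).tolist()) for m in ctrl.mark_of("top",n)[:2]])
E
```

```text
time: 26.9
position: [0.4831, -0.0411, 0.4072]
tool_rot: [1.018, 1.319, -1.018]
ft_force: [-0.0, 0.6, 0.7]
grip_width: 0.39
time: 27.52
position: [0.4519, 0.0403, 0.4067]
tool_rot: [1.019, 1.319, -1.019]
ft_force: [-0.0, -0.9, -0.5]
grip_width: 0.389
amber_bottle []
salt_jar [(0.84, [309.0, 282.0])]
beaker [(0.67, [189.0, 274.0])]
dropper_bottle [(0.95, [218.0, 176.0])]
vial [(0.8, [503.0, 256.0]), (0.72, [311.0, 157.0])]
dish [(0.63, [367.0, 113.0])]
```

View pics/s15z.png

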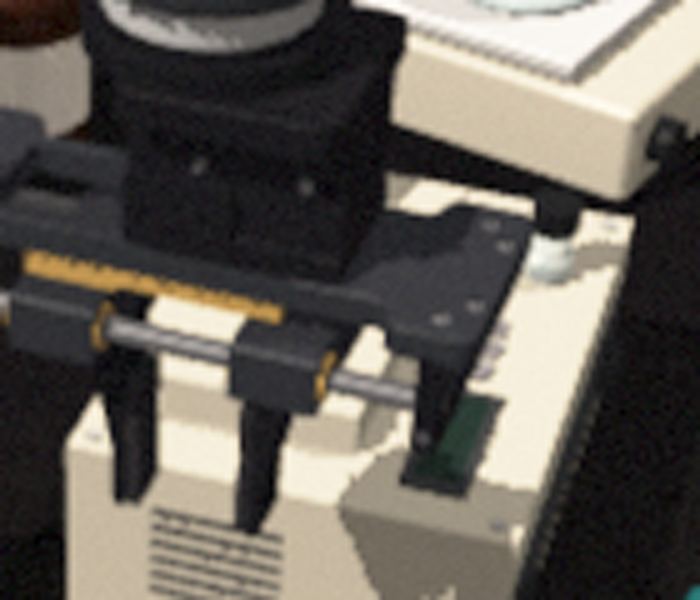

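View pics/t15z.png

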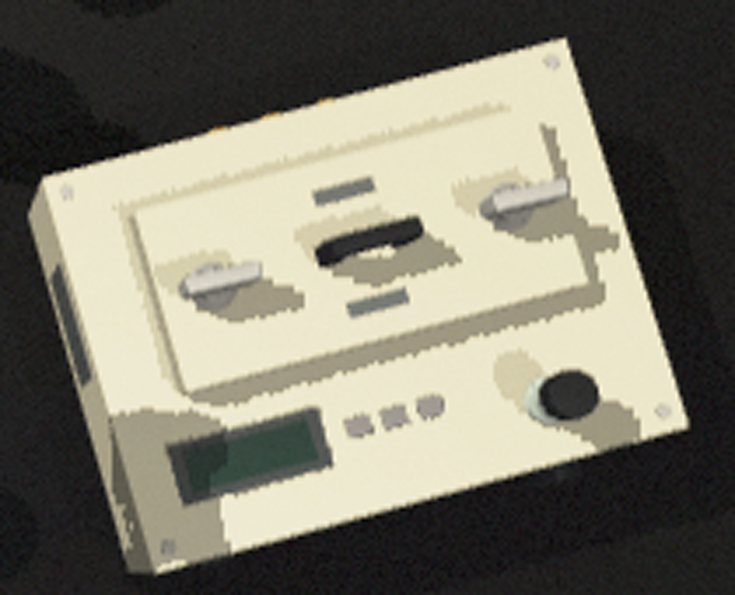

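View pics/t15.png

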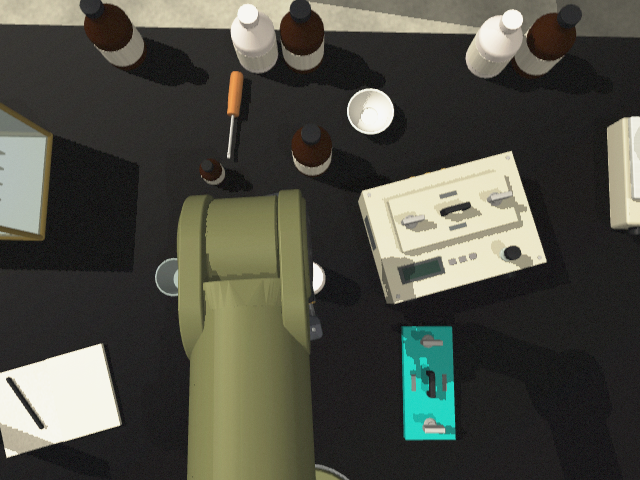

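View pics/s15.png

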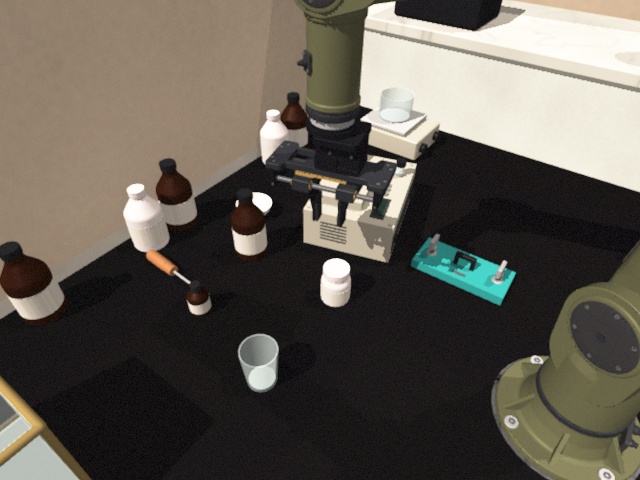

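```bash
python3 -m crank '[0,10,-60,0,0,0,34, 0,20,-60,0,0,0,34, 0,20,-50,0,0,0,34, 0,0,0,0,0,0,34, 0,0,0,0,0,0,34]'
python3 - <<'E'
from h import *
snap("side","s16",(290,120,430,240),5)
c=np.array([.5682,-.2331]);th=np.radians(16.4);ey=np.array([-np.sin(th),np.cos(th)])
for n,s in(("A",1),("B",-1)):
  for z in(.1685,.1585): print(n,z,[((proj("side",[*(c+ey*(.074*s+d)),z])-[290,120])*5).round().tolist() for d in(-.018,.018)])
E
```

```text
time: 28.55
position: [0.4566, 0.2175, 0.4064]
tool_rot: [1.017, 1.32, -1.018]
ft_force: [0.3, 0.1, 0.3]
grip_width: 0.39
A 0.1685 [[291.0, 257.0], [266.0, 301.0]]
A 0.1585 [[289.0, 277.0], [265.0, 320.0]]
B 0.1685 [[379.0, 99.0], [359.0, 135.0]]
B 0.1585 [[378.0, 118.0], [358.0, 153.0]]
```

View pics/s16.png

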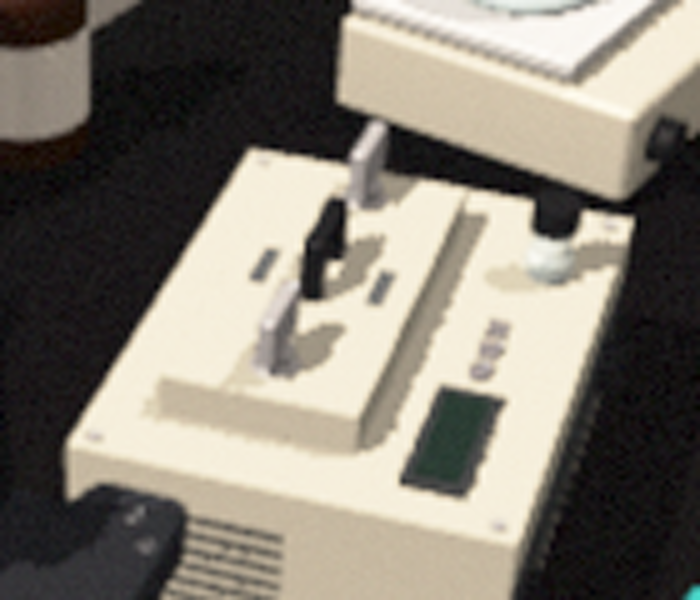

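Both wings lie along the cover. Their tops are at about (291,280)–(267,320) and (380,122)–(358,158), which matches the pressed height and not the raised one. Handing in.

```bash
python3 -c "
from bench import ctrl
print(ctrl.close_job(), ctrl.get_state()['time'])"
```

```text
the job is handed in; nothing more can be done
the job is handed in; nothing more can be done
```

The cream cover is on the lamp unit and both studs are fastened. I handed the job in at about 28.6 s, with the arm clear of everything. No verdict is reported.

- **Cover:** I lifted it by its handle, aligned it over the rim and lowered it in small steps. It went down without catching on the rim. The measured height puts its edges on the deck, and the wrist force rose by only about 10 N on contact.
- **Studs:** I gripped each wing, lined it up with its slot and pressed it in about 12.7 mm at roughly 8 N. I then turned each one 92° clockwise and released it.
- **Last checks:** In the final pictures from the side and from above, both wings lie along the cover's length. Their tops match the locked height to within a pixel or two, about 10 mm below raised.
- **Bystanders:** All the other things appear where they started. In the last top picture the network missed the amber bottle, but I could see it in place. The beaker and dropper bottle marks were 4–6 pixels off their first readings. The beaker was partly hidden by the arm there, and both looked unmoved in the pictures.
- **Disagreements:** Early seat estimates from the wrist and top cameras differed by about 5 mm. Most of that came from pairing a wrist picture with a pose read a moment later. I settled the position by comparing the hovering cover with the rim in the side and top pictures.

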